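# Feed one washer and set it out in the empty nest

## Robot

A 6-joint arm with a two-finger parallel gripper is mounted at the origin on a cart in front of the work surface, level with it; the furniture and walls round the work are solid. World frame = base frame: x ahead of the robot, y to its left, z up, the work surface at z = 0. Lengths are in mm, angles in rad, forces in N, time in s.
With the tool pointing down it reaches from about 350 to 975 mm from the base axis. Payload 7.1 kg.
Tool frame: the origin (TCP) lies midway between the tips of the shut fingers; the grasp point (between the pads) lies 19 mm behind it (ctrl.grip_point_offset is the distance from the TCP to the grasp point, in mm); z points along the fingers, y is the line along which they close (so a half turn about z gives the same grasp; the last joint's range is limited). The gripper opens to 88 mm and grips with 3 to 60 N. Pads are 20 mm wide; open, the fingers measure 115 mm over their backs; the gripper's body (75 mm by 178 mm) begins 61 mm behind the grasp point.
Start: joints at [-1.24, 0.423, 1.63, -0, 1.089, -0.019], TCP at [214.21, -587.127, 222.675] pointing down, gripper open.
Joint ranges: [-3, 3], [-0.9, 2.11], [0.09, 2.58], [-1.31, 4.45], [0.11, 2.69], [-2.54, 2.54]. Speed limits (rad/s): [2.39, 2.39, 3.01, 3.14, 3.14, 3.14].

## Interface

Orientations are given as a rotation vector (axis times angle).
In Python, from workcell import get_obs, optics, close_job, spotter, ctrl gives the robot as it stands. The module is installed in compiled form; this text tells all that it offers.
- The arm moves only by the tool move_arm, never from a script. Its argument "rows" is a list of rows, each a list of 5 numbers: the shift along the tool's x, y, z in cm, then the turn about the tool's z in degrees, then the opening in per cent of the stroke, from 0 (shut) to 100 (fully open). A call has 1 to 10 rows; each row shifts and turns the commanded pose from where the row before left it, along the tool's axes as they then stand; what a row does not reach is not made up. A row lasts 1/8 s, in which the tool goes at most 62.5 mm and 10.7 degrees, less where a joint would pass 70% of its speed; a pose out of reach is approached as far as the arm can. A call with a gripper value outside its range is refused whole. The fingers move at their own pace and stop on an object; the grip force is fixed at half the most. Time passes only in rows, so rows that do not move let the fingers close. It gives the time, the measured TCP pose, the force, the opening and the grip force at its end, in the units of the state.
- get_obs(): the state, without advancing time (a new reading comes with each control period).
- optics.get_image(name): name is "scene" or "top"; returns the picture (480x640x3 uint8, blue, green, red); there is no depth.
- optics.calibration(name): a dict with "camera_matrix" (3x3 intrinsics, pixels), "xyz" and "orientation" of the camera in the world. Camera axes: x right, y down, z forward; pixel columns grow to the right and rows downward; lengths in mm; the calibration is good to about 2 mm. A picture is of the moment at which its call begins. calibration takes no time and is no camera call.
- close_job(): hands the job in; it is judged then, once.
Trained networks look in the newest picture that a camera, given by its name, has taken for a name from the list of things; names that differ only in an ending like _2 or _b are one class to them, and where a whole thing is asked for, a point or a joint stands for the part that bears it (a point fixed in the world has none). Each returns a list of dicts, best first, with "conf" (0 to 1); they miss things now and then, are a little off and sometimes report something else, mostly with a low value. They report only what shows in the picture. A call takes as long as a camera call.
- spotter.find_in(camera, label): "point" ([column, row] in pixels, amid what is visible of it).
- spotter.regions_of(camera, label): "region" (480x640 bool, what is visible of it) and "point" ([column, row] in pixels, amid what is visible of it).
The state is a dict: "t": time; "qpos": joint angles; "qvel": joint speeds; "joint_torque": joint torques, N m; "ee_pos": TCP position; "orientation": TCP orientation; "ft_force": force on the tool from outside, world axes, zero at the start; "moment": the same for the moment, N m; "width": finger opening in mm; "grasp_force": force on a finger pad.
Only numpy, scipy, OpenCV 4.12 (cv2) and the standard library are available. Lean on these libraries where they do the work, as an engineer would, in place of code of your own. Each camera call takes 0.05 s, during which the arm holds its last target. There are 200 camera calls.

## Task

Set out one more washer from the bench-top washer feeder: press its plunger fully home just once and let it spring all the way back, so that a single washer is pushed out of the magazine onto the delivery shelf. Then nudge that washer sideways along the shelf with the fingertips until it sits fully home in the empty nest, and come away. Do not pinch, pick up or carry anything, and leave the washer that already lies in the other nest, the rest of the stack and the things lying about where they are.

Things in the scene. Friction and masses are not known exactly. Their poses are not given: they have to be found in the camera images.
- feeder: the washer feeder, a fixture screwed to the bench. Origin on the bench top under the magazine axis. Its x axis (level) is the direction in which the plunger is pressed and the washer comes out, its y axis (level) runs along the delivery shelf, z up. The slide housing under the magazine is 31 mm high and spans x -40 to +25 mm, y -40 to +40 mm in this frame.
- magazine_top (a point): centre of the magazine's top ring, 71 mm above the bench, 60 mm across. The magazine is a cage of four steel rods on the housing, with the stack of four washers visible in it.
- plunger (a joint): the plunger's travel in m: 0 out (rest), 0.055 fully home at its stop. It slides along the feeder's +x against a spring: about 4 N to start, 9 to 13 N at the stop; released, it comes back by itself. Fully home it leaves the bottom washer on the shelf at the outlet point; as it comes back the stack drops by 10 mm.
- push_pad (a point): centre of the flat outer face of the plunger's black push pad, an upright plate 76 mm wide (along the feeder's y), 36 mm high (6 to 42 mm above the bench) and 12 mm thick. The face looks along the feeder's -x and is pressed along +x. Free bench lies behind it.
- outlet (a point): the point straight in front of the magazine where the centre of the fed washer lies when the plunger has been pressed home (50.5 mm along the feeder's x from its axis, 17 mm above the bench). The flat delivery shelf here is 12 mm above the bench; it is a channel along the feeder's y, 53 mm wide, centred on this point, with edges folded up 3 mm, and a nest at each end.
- washer_1_center (a point): centre of the lowest washer in the magazine, the one that will be fed: a plain thick polished steel washer, 40 mm across, 10 mm thick, about 80 g, 17 mm hole (do not count on entering the hole), lying flat; 17 mm above the bench both in the magazine and on the shelf.
- washer_2_center (a point): centre of the next washer above it, same size; it stays in the magazine. 27 mm above the bench at the start, 17 mm once the stack has dropped.
- washer_4_center (a point): centre of the topmost of the four washers in the magazine, same size; it stays in the magazine.
- set_washer_center (a point): centre of the washer that already lies in one of the two nests (either one), same size, 92 mm from the outlet point; it must stay there. Between its rim and the rim of a washer lying at the outlet point 52 mm of shelf are clear.
- empty_nest (a point): where a washer's centre is when it sits home in the nest that is still empty: 17 mm above the bench, 92 mm from the outlet point along the feeder's +y or -y. Each nest is a half-round seat of 43 mm inside diameter at the end of the shelf, walls 7 mm high, open towards the outlet with a slightly flared mouth 14 mm long; black rubber pad in its floor.
- tape_measure: yellow tape measure, 41 x 78 x 64 mm, standing on the bench to the left of the feeder; origin at the centre of its underside; a bystander.
- offcut_4: hardwood offcut, 41 x 170 x 20 mm, lying on the bench to the right of the feeder; origin at the centre of its underside; a bystander.

How it is judged (in metres and radians):
On the way, in this order (a step that is already met when the one before it is completed fails the run):
1. the plunger is pressed fully home (value of joint plunger above 0.052 m), for 0.05 s.
2. the plunger is back out, one washer lies on the delivery shelf in front of the magazine, and the stack has dropped (value of joint plunger below 0.004 m and x of washer_1_center in the frame of feeder above 0.044 m and height (world z) of washer_2_center below 0.02 m), for 0.1 s.
At the end, for the whole second after the job is handed in: the fed washer lies flat in the nest that was empty, its centre within 4 mm of the nest's centre; the plunger is fully out (within 4 mm); the next washer has dropped to the bottom of the magazine and is still there; the washer in the other nest has not moved by more than 6 mm (horizontal distance between washer_1_center and empty_nest below 0.004 m and height (world z) of washer_1_center between 0.014 and 0.02 m and angle between washer_1_center's own z axis and vertical below 0.1 rad and value of joint plunger below 0.004 m and horizontal distance between washer_2_center and feeder below 0.006 m and height (world z) of washer_2_center below 0.02 m and distance of set_washer_center from where it was at the start of the episode below 0.006 m); the robot touches nothing.
It fails at once if a second washer was fed out (horizontal distance between washer_2_center and feeder above 0.012 m).
It fails at once if the fed washer was lifted off the shelf (height (world z) of washer_1_center above 0.027 m).
It fails at once if the fed washer fell off the shelf (height (world z) of washer_1_center below 0.011 m).
It fails at once if the stack was lifted out of the magazine (height (world z) of washer_4_center above 0.057 m).
It fails at once if the washer in the other nest, or a thing lying about, was disturbed (distance of set_washer_center from where it was at the start of the episode above 0.008 m or distance of any of tape_measure, offcut_4 from where it was at the start of the episode above 0.02 m).
It also fails if it takes over 51 s, if anything falls off the work surface, if the arm or the gripper's body presses on something with over 40 N, if the wrist force passes 120 N, or if a joint passes its speed limit or range.

## Working session

There is one attempt and no reset: what is moved stays moved. The work goes in short steps, Python scripts to look and compute and a tool call to move; the robot and the scene stay as the last step left them, time stands still between calls to the robot, and variables do not carry over. Pictures are saved under pics/ and viewed, at most 10 in all, crops included, and the job is handed in when it is done.

Besides the shell and the picture viewer there is one more tool, called after "Emit:" in YAML: its name, and indented under it one key for each argument. move_arm: Moves the arm, as the interface text tells. Its arguments: {"type":"object","properties":{"rows":{"type":"array","items":{"type":"array","items":{"type":"number"}}}},"required":["rows"]}

```bash
mkdir -p pics; cat > h.py <<'E'
import numpy as np, cv2
from scipy.spatial.transform import Rotation as R
from workcell import get_obs, optics, close_job, spotter, ctrl
def cal(n):
    c=optics.calibration(n); K=np.array(c["camera_matrix"]); o=np.array(c["orientation"])
    M=R.from_rotvec(o).as_matrix() if o.size==3 else o.reshape(3,3)
    return K,np.array(c["xyz"]),M
def ray(n,p,z):
    K,x,M=cal(n); d=M@np.linalg.solve(K,[p[0],p[1],1.]); return x+d*(z-x[2])/d[2]
def proj(n,P):
    K,x,M=cal(n); q=K@(M.T@(np.array(P,float)-x)); return q[:2]/q[2]
E
python3 - <<'E'
from h import *
for n in("scene","top"):
    im=optics.get_image(n); cv2.imwrite(f"pics/{n}0.png",im)
    print(n,optics.calibration(n))
    for l,z in(("feeder",15),("magazine_top",71),("push_pad",24),("washer_1_center",17),("set_washer_center",17),("tape_measure",32),("offcut_4",20),("empty_nest",17),("outlet",17)):
        for d in spotter.find_in(n,l)[:4]: print(l,round(d["conf"],2),np.round(d["point"],1),np.round(ray(n,d["point"],z)[:2],1))
o=get_obs();print(o["ee_pos"],o["orientation"],o["t"],ctrl.grip_point_offset)
E
```

```text
scene {'camera_matrix': array([[502.08563224,   0.        , 322.35498915],
       [  0.        , 502.08563224, 240.86488934],
       [  0.        ,   0.        ,   1.        ]]), 'xyz': array([116.10157153, 496.75573591, 730.93796952]), 'orientation': array([-0.82432537,  2.48715989, -1.20941688])}
feeder 0.79 [327.4 271.6] [ 567.5 -159.7]
magazine_top 0.93 [324.7 268.5] [ 541.8 -112.6]
push_pad 0.69 [327.1 267.9] [ 569.2 -160.6]
push_pad 0.49 [263.1 379.1] [490.5 132.4]
set_washer_center 0.73 [344.4 292.8] [ 501.4 -126.7]
set_washer_center 0.22 [401.2 210.9] [ 551.9 -451.8]
tape_measure 0.75 [264.9 378.6] [484.5 134. ]
offcut_4 0.75 [403.8 210.2] [ 546.4 -454.4]
empty_nest 0.42 [271.7 265.3] [ 673.3 -101.7]
outlet 0.64 [326.4 268.8] [ 573.2 -163.9]
top {'camera_matrix': array([[575.3857278 ,   0.        , 317.66732316],
       [  0.        , 575.3857278 , 237.52913449],
       [  0.        ,   0.        ,   1.        ]]), 'xyz': array([ 399.31109269, -168.91906549, 1193.73363454]), 'orientation': array([-2.14086749,  2.15506045, -0.20068751])}
feeder 0.68 [290.6 235.3] [ 596.9 -142.4]
push_pad 0.66 [341.9 232.5] [ 600.8 -248.5]
push_pad 0.24 [283.8 279.5] [ 504.3 -128.7]
set_washer_center 0.48 [284.3 281.3] [ 501.3 -129.5]
tape_measure 0.61 [157.6 290.1] [484.  123.5]
offcut_4 0.74 [291.6 237. ] [ 592.5 -144.6]
offcut_4 0.59 [445.2 254.9] [ 553.5 -462. ]
offcut_4 0.45 [301.6 232.2] [ 602.5 -165.3]
empty_nest 0.73 [278.5 195.8] [ 680.6 -117.2]
outlet 0.67 [294.9 237.1] [ 592.8 -151.4]
[ 214.21369948 -587.13193492  222.69779884] [ 3.09364143e+00  5.46710825e-01 -1.97331901e-05] 1.0 18.700000000000003
```

```bash
python3 - <<'E'
import cv2
a=cv2.imread("pics/top0.png")[150:330,200:440];cv2.imwrite("pics/t1.png",cv2.resize(a,None,fx=3.3,fy=3.3,interpolation=2))
a=cv2.imread("pics/scene0.png")[190:340,220:420];cv2.imwrite("pics/s1.png",cv2.resize(a,None,fx=4,fy=4,interpolation=2))
E
```

```text
(no output)
```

View pics/t1.png

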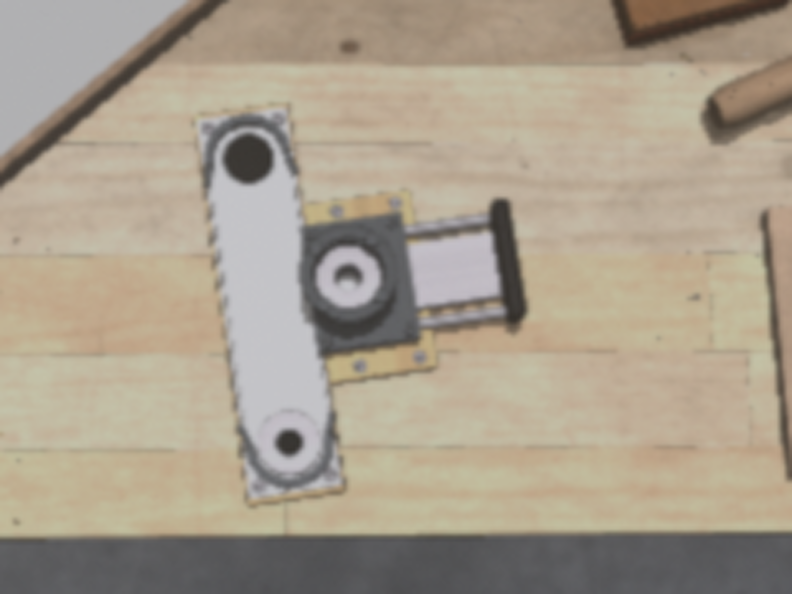

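View pics/s1.png

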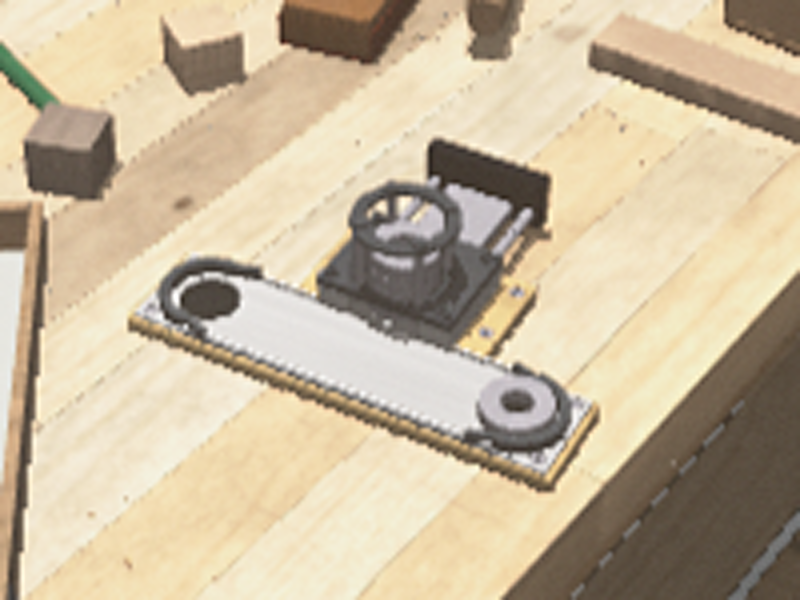

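The top view shows the empty nest's black pad at about (275,198), the set washer's hole at (287.6,283.6), the stack near (305,233) and the push pad at about (354,228). The scene view agrees. I'll now fit the feeder frame.

```bash
cat >> h.py <<'E'
def model(p):
    f=np.array(p[:2]);c,s=np.cos(p[2]),np.sin(p[2]);X=np.array([c,s]);Y=np.array([-s,c]); return f,X,Y
def W(p,x,y,z):
    f,X,Y=model(p); return np.r_[f+x*X+y*Y,z]
E
python3 - <<'E'
from h import *
from scipy.optimize import least_squares
c=lambda u,v:(200+u/3.3-.35,150+v/3.3-.35)
s=lambda u,v:(220+u/4-.4,190+v/4-.4)
n,w=ray("top",c(248,158),12),ray("top",c(289,441),22)
print(n,w,np.linalg.norm((n-w)[:2]))
# dark-pad ellipse in scene too
print(ray("scene",s(210,298),12),ray("scene",s(517,401),22))
mt=ray("scene",s(405,220),71);print("magtop",mt,"st",ray("top",c(348,275),52))
print("pad",ray("top",c(508,260),42))
# fit: x toward shelf (left in top = +y world); empty at +-92
Yd=(n-w)[:2];
obs=[("top",c(248,158),(50.5,-92,12)),("top",c(289,441),(50.5,92,22)),("scene",s(210,298),(50.5,-92,12)),("scene",s(517,401),(50.5,92,22)),("scene",s(405,220),(0,0,71)),("top",c(348,275),(0,0,57))]
m=(n+w)[:2]/2
for sg in(1,-1):
  o=[(a,b,(x,sg*y,z)) for a,b,(x,y,z) in obs]
  yd=(Yd if sg<0 else -Yd); yaw=np.arctan2(-yd[0],yd[1])
  r=least_squares(lambda p:np.concatenate([ray(a,b,q[2])[:2]-W(p,*q)[:2] for a,b,q in o]),[*m,yaw])
  print(sg,r.x,r.cost,np.round(r.fun,1))
  print("pad pred?", [np.round(W(r.x,x,0,0),1) for x in(-110,-100)])
E
```

```text
[ 678.06096746 -109.24420856   12.        ] [ 496.75535718 -135.61554342   22.        ] 183.2134591750662
[ 679.12449715 -109.43702927   12.        ] [ 496.33905811 -134.87369485   22.        ]
magtop [ 592.43515073 -168.56652045   71.        ] st [ 595.30389616 -172.41899516   52.        ]
pad [ 605.97510409 -271.24497837   42.        ]
1 [ 594.21044054 -171.69605854    1.71036799] 8.314034551225562 [-0.2 -0.4  0.7 -1.1  0.8 -0.5  0.3 -0.4 -1.8  3.1  0.2 -0.7]
pad pred? [array([ 609.5, -280.6,    0. ]), array([ 608.1, -270.7,    0. ])]
-1 [ 584.71204984 -105.03616932   -1.42729284] 6544.868388323243 [ -4.9  32.6  -4.1  32.6  -3.9  32.4  -4.5  33.3   7.7 -63.5   9.7 -67.4]
pad pred? [array([569. ,   3.8,   0. ]), array([570.4,  -6.1,   0. ])]
```

Emit:
move_arm:
  rows:
    - [0,0,0,-9.745,0]
    - [0,0,0,-9.745,0]
    - [0,0,0,-9.745,0]
    - [0,0,0,-9.745,0]
    - [0,0,0,-9.745,0]
    - [0,0,0,-9.745,0]
    - [0,0,0,-9.745,0]
    - [0,0,0,-9.745,0]
    - [0,0,0,0,0]

```text
t: 2.12
ee_pos: [214.2, -587.1, 222.7]
orientation: [2.063, 2.369, -0.0]
ft_force: [0.1, 0.6, 0.3]
width: 2.0
grasp_force: 0.0
```

```bash
cat >> h.py <<'E'
P=[594.2,-171.7,1.7104]
def st():
    o=get_obs(); f,X,Y=model(P); e=np.array(o["ee_pos"]); d=e[:2]-f
    M=R.from_rotvec(o["orientation"]).as_matrix()
    print("t",o["t"],"feeder xy",np.round([d@X,d@Y],1),"z",round(e[2],1),"yaw err deg",np.round(np.degrees(np.arctan2(M[1,0],M[0,0])-P[2]),2),"F",np.round(o["ft_force"],1),"w",o["width"])
E
python3 -c "
from h import *
st()"
```

```text
t 2.125 feeder xy [-358.5  434.1] z 222.7 yaw err deg -0.08 F [0.1 0.6 0.3] w 2.038991141737669
```

Emit:
move_arm:
  rows:
    - [2.14,4.34,0,0,0]
    - [2.14,4.34,0,0,0]
    - [2.14,4.34,0,0,0]
    - [2.14,4.34,0,0,0]
    - [2.14,4.34,0,0,0]
    - [2.14,4.34,0,0,0]
    - [2.14,4.34,0,0,0]
    - [2.14,4.34,0,0,0]
    - [2.14,4.34,0,0,0]
    - [2.14,4.34,0,0,0]

```text
t: 3.38
ee_pos: [615.5, -313.8, 222.7]
orientation: [2.066, 2.367, 0.0]
ft_force: [0.5, -1.0, -0.1]
width: 0.5
grasp_force: 0.0
```

Emit:
move_arm:
  rows:
    - [0,0,5,0,0]
    - [0,0,5,0,0]
    - [0,0,0,0,0]

```text
t: 3.75
ee_pos: [611.5, -313.1, 118.6]
orientation: [-2.059, -2.362, 0.003]
ft_force: [-0.2, 0.8, 0.5]
width: 0.3
grasp_force: 0.0
```

```bash
python3 - <<'E'
from h import *
st()
im=optics.get_image("scene");cv2.imwrite("pics/s2.png",cv2.resize(im[120:340,220:500],None,fx=2.7,fy=2.7,interpolation=2))
im=optics.get_image("top");cv2.imwrite("pics/t2.png",im)
E
```

```text
t 3.75 feeder xy [-142.5    2.5] z 118.6 yaw err deg -0.15 F [-0.2  0.8  0.5] w 0.31776590410857025
```

View pics/s2.png

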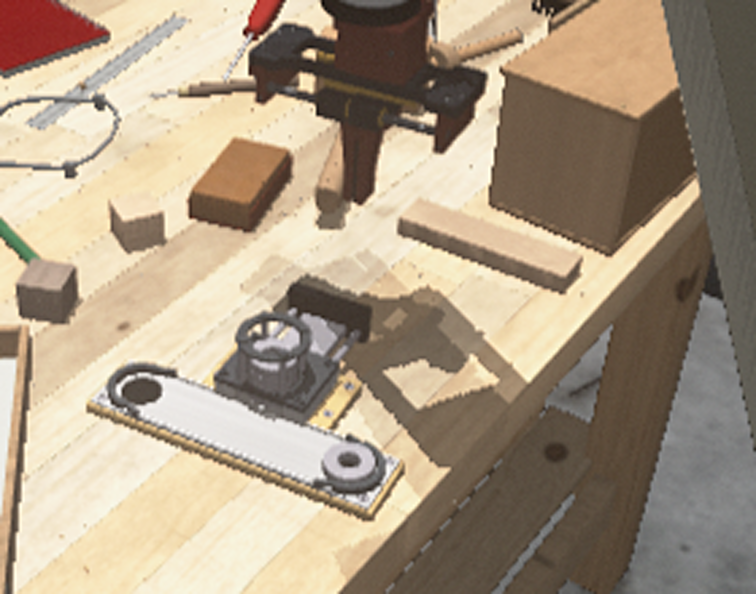

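The arm is behind the push pad with clear bench below it. I'll lower it to pad height.

Emit:
move_arm:
  rows:
    - [0,0.12,3.2,0,0]
    - [0,0.12,3.2,0,0]
    - [0,0,3.0,0,0]
    - [0,0,0,0,0]
    - [0.5,0,0,0,0]
    - [0.5,0,0,0,0]
    - [0.5,0,0,0,0]
    - [0.5,0,0,0,0]
    - [0.5,0,0,0,0]
    - [0,0,0,0,0]

```text
t: 5.1
ee_pos: [613.1, -289.4, 28.8]
orientation: [2.06, 2.371, -0.0]
ft_force: [0.3, -0.3, -0.4]
width: 0.5
grasp_force: 0.0
```

```bash
python3 -c "
from h import *
st()"
```

```text
t 5.1 feeder xy [-119.2   -2.4] z 28.8 yaw err deg 0.03 F [ 0.3 -0.3 -0.4] w 0.5239641400280638
```

Emit:
move_arm:
  rows:
    - [0.5,-0.1,0.3,0,0]
    - [0.5,-0.1,0.1,0,0]
    - [0.5,0,0,0,0]
    - [0.5,0,0,0,0]
    - [0.5,0,0,0,0]
    - [0.5,0,0,0,0]
    - [0.5,0,0,0,0]
    - [0.5,0,0,0,0]
    - [0,0,0,0,0]

```text
t: 6.22
ee_pos: [607.0, -251.7, 25.5]
orientation: [2.058, 2.368, 0.001]
ft_force: [1.6, -6.6, 3.4]
width: 0.5
grasp_force: 3.4
```

```bash
python3 -c "
from h import *
st()"
```

```text
t 6.225 feeder xy [-81.   -1.5] z 25.5 yaw err deg 0.01 F [ 1.6 -6.6  3.4] w 0.49409509863912915
```

Contact is made, at about 7 N. I'll keep pressing slowly towards the stop.

Emit:
move_arm:
  rows:
    - [0.4,0,0,0,0]
    - [0.4,0,0,0,0]
    - [0.4,0,0,0,0]
    - [0.3,0,0,0,0]
    - [0.2,0,0,0,0]
    - [0,0,0,0,0]

```text
t: 6.98
ee_pos: [604.6, -235.5, 25.5]
orientation: [2.058, 2.368, 0.0]
ft_force: [1.4, -9.2, 2.4]
width: 0.9
grasp_force: 4.5
```

Emit:
move_arm:
  rows:
    - [0.2,0,0,0,0]
    - [0.1,0,0,0,0]
    - [0,0,0,0,0]

```text
t: 7.35
ee_pos: [604.5, -234.5, 25.5]
orientation: [2.056, 2.366, -0.002]
ft_force: [1.8, -17.9, -0.2]
width: 0.5
grasp_force: 9.0
```

```bash
python3 -c "
from h import *
st()"
```

```text
t 7.35 feeder xy [-63.6  -1.5] z 25.5 yaw err deg 0.03 F [  1.8 -17.9  -0.2] w 0.476584165092077
```

The force jumped from 9 to 18 N over 1 mm, so the plunger is at its stop. I'll add a small extra push, hold, then retreat well clear.

Emit:
move_arm:
  rows:
    - [0.2,0,0,0,0]
    - [0,0,0,0,0]

```text
t: 7.6
ee_pos: [604.5, -234.4, 25.6]
orientation: [2.053, 2.365, -0.004]
ft_force: [1.1, -27.1, -2.2]
width: 0.3
grasp_force: 13.1
```

Emit:
move_arm:
  rows:
    - [-0.8,0,0,0,0]
    - [-1,0,0,0,0]
    - [-1,0,0,0,0]
    - [-1,0,0,0,0]
    - [-1,0,0,0,0]
    - [-1,0,0,0,0]
    - [-1,0,0,0,0]
    - [-1,0,0,0,0]
    - [-0.5,0,0,0,0]
    - [0,0,0,0,0]

```text
t: 8.85
ee_pos: [613.7, -310.8, 24.4]
orientation: [-2.061, -2.37, 0.0]
ft_force: [0.1, -0.1, -0.2]
width: 0.6
grasp_force: 0.0
```

Emit:
move_arm:
  rows:
    - [0,0,-4,0,0]
    - [0,0,-5,0,0]
    - [0,0,-3,0,0]
    - [0,0,0,0,0]

```text
t: 9.35
ee_pos: [615.5, -311.2, 147.5]
orientation: [2.058, 2.368, 0.002]
ft_force: [0.1, -0.1, -0.4]
width: 0.7
grasp_force: 0.0
```

```bash
python3 - <<'E'
from h import *
st()
a=optics.get_image("scene")[190:340,220:420]
b=optics.get_image("top")[150:330,200:440];cv2.imwrite("pics/t3.png",cv2.resize(b,None,fx=3.3,fy=3.3,interpolation=2))
a=cv2.resize(a,None,fx=4,fy=4,interpolation=2);cv2.imwrite("pics/s3.png",a)
E
```

```text
t 9.35 feeder xy [-141.1   -1.7] z 147.5 yaw err deg 0.02 F [ 0.1 -0.1 -0.4] w 0.6825325146922988
```

View pics/s3.png

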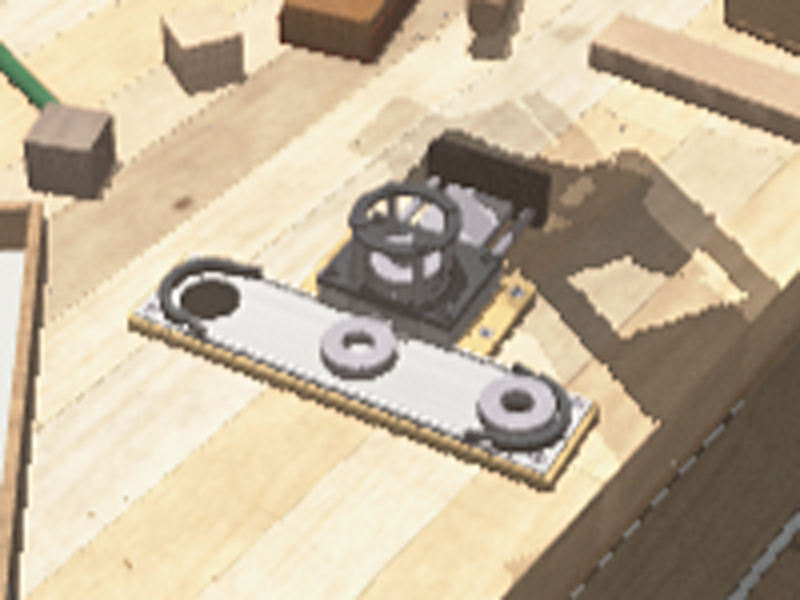

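View pics/t3.png

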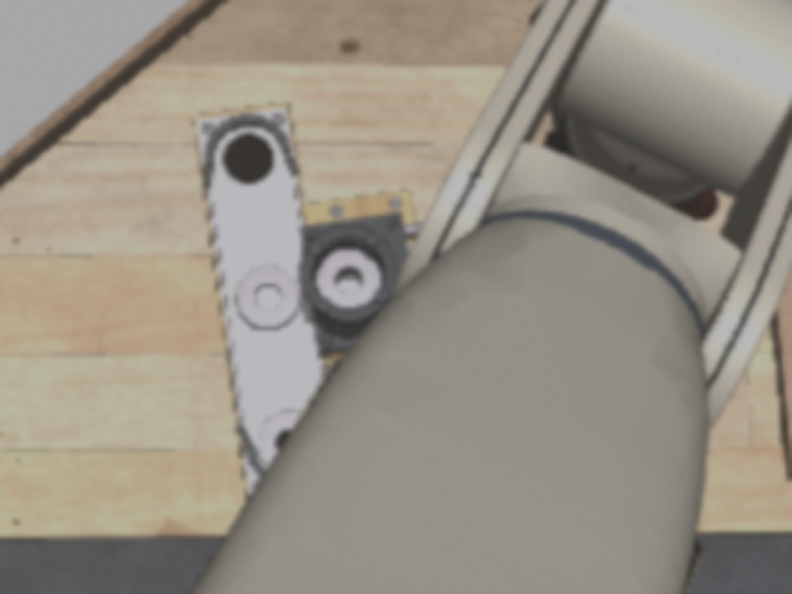

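The washer lies at the outlet (scene crop 358,341), the plunger is back out, the stack has dropped and the set washer is unmoved.

```bash
python3 - <<'E'
from h import *
f,X,Y=model(P)
for n,p in(("top",(200+267/3.3-.35,150+296/3.3-.35)),("scene",(220+358/4-.4,190+341/4-.4))):
    d=ray(n,p,21)[:2]-f; print(n,d@X,d@Y)
E
```

```text
top 50.28451477232107 -0.3409894087055822
scene 49.291350382887224 -0.9848552768653563
```

Emit:
move_arm:
  rows:
    - [3,-0.8,-1.0,0,0]
    - [4,-0.8,0,0,0]
    - [4,-0.8,0,0,0]
    - [4,-0.8,0,0,0]
    - [3,-0.8,0,0,0]
    - [1.2,-0.7,0,0,0]
    - [0,0,0,0,0]
    - [0,0,0,0,0]

```text
t: 10.45
ee_pos: [541.2, -128.0, 154.4]
orientation: [2.062, 2.37, -0.0]
ft_force: [-0.7, -0.2, 0.1]
width: 0.1
grasp_force: 0.0
```

```bash
python3 -c "
from h import *
st()"
```

```text
t 10.45 feeder xy [50.6 46.4] z 154.4 yaw err deg -0.03 F [-0.7 -0.2  0.1] w 0.13308508672862918
```

Emit:
move_arm:
  rows:
    - [0,0,3,0,0]
    - [0,0,3,0,0]
    - [0,0,3,0,0]
    - [0,0,2,0,0]
    - [0,0,1,0,0]
    - [0,0,0.5,0,0]
    - [0,0,0,0,0]
    - [0,0,0,0,0]

```text
t: 11.45
ee_pos: [541.3, -127.4, 30.4]
orientation: [2.06, 2.37, 0.001]
ft_force: [-0.3, -0.6, 0.5]
width: -0.0
grasp_force: 0.0
```

```bash
python3 - <<'E'
from h import *
st()
a=optics.get_image("scene")[190:340,220:420]
cv2.imwrite("pics/s4.png",cv2.resize(a,None,fx=4,fy=4,interpolation=2))
E
```

```text
t 11.45 feeder xy [51.3 46.2] z 30.4 yaw err deg 0.0 F [-0.3 -0.6  0.5] w -0.006444232744261508
```

View pics/s4.png

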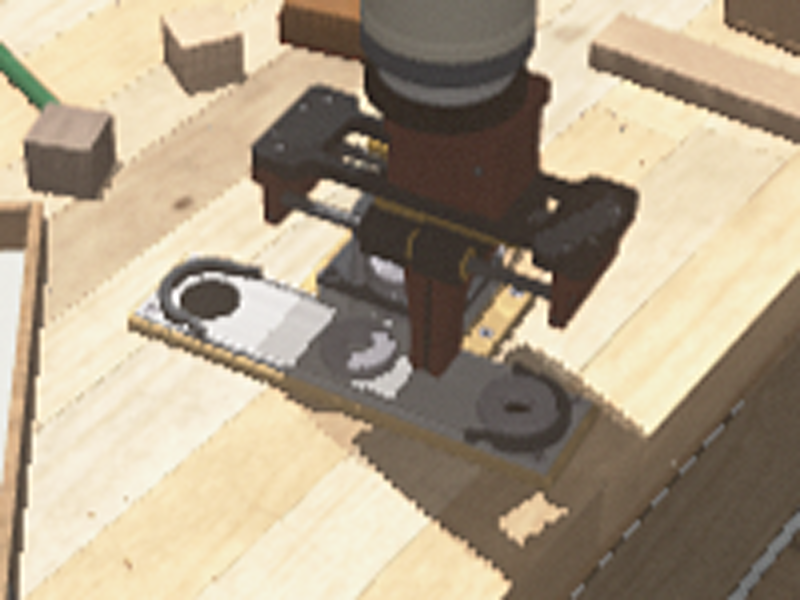

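The fingertips hang over the shelf midway between the fed washer and the set washer, clear of both. I'll lower them and nudge.

Emit:
move_arm:
  rows:
    - [0,0,0.5,0,0]
    - [0,0,0.5,0,0]
    - [0,0,0.4,0,0]
    - [0,0,0,0,0]
    - [0,0,0,0,0]

```text
t: 12.12
ee_pos: [540.8, -127.2, 15.6]
orientation: [-2.061, -2.371, 0.0]
ft_force: [0.8, 0.8, 0.1]
width: 0.4
grasp_force: 0.0
```

Emit:
move_arm:
  rows:
    - [0,0.3,0,0,0]
    - [0,0.4,0,0,0]
    - [0,0.4,0,0,0]
    - [0,0.4,0,0,0]
    - [0,0.4,0,0,0]
    - [0,0.4,0,0,0]
    - [0,0.4,0,0,0]
    - [0,0.4,0,0,0]
    - [0,0,0,0,0]

```text
t: 13.25
ee_pos: [571.9, -122.9, 15.7]
orientation: [2.061, 2.371, 0.0]
ft_force: [0.3, -0.3, -0.1]
width: 0.0
grasp_force: 0.0
```

```bash
python3 -c "
from h import *
st()"
```

```text
t 13.25 feeder xy [51.5 15.3] z 15.7 yaw err deg 0.01 F [ 0.3 -0.3 -0.1] w 0.009282668435686302
```

Emit:
move_arm:
  rows:
    - [-0.1,0.4,0,0,0]
    - [0,0.5,0,0,0]
    - [0,0.5,0,0,0]
    - [0,0.5,0,0,0]
    - [0,0.5,0,0,0]
    - [0,0.5,0,0,0]
    - [0,0.5,0,0,0]
    - [0,0.5,0,0,0]
    - [0,0.5,0,0,0]
    - [0,0.4,0,0,0]

```text
t: 14.5
ee_pos: [619.4, -117.1, 15.7]
orientation: [-2.061, -2.371, 0.0]
ft_force: [-0.3, 0.6, 0.4]
width: 0.7
grasp_force: 0.2
```

Emit:
move_arm:
  rows:
    - [0,0.4,0,0,0]
    - [0,0.4,0,0,0]
    - [0,0.2,0,0,0]
    - [0,0,0,0,0]

```text
t: 15.0
ee_pos: [629.2, -115.8, 15.7]
orientation: [2.061, 2.371, 0.0]
ft_force: [0.4, -0.4, -0.4]
width: 0.6
grasp_force: 0.0
```

```bash
python3 - <<'E'
from h import *
st()
a=optics.get_image("scene")[190:340,220:420]
cv2.imwrite("pics/s5.png",cv2.resize(a,None,fx=4,fy=4,interpolation=2))
E
```

```text
t 15.0 feeder xy [ 50.5 -42.4] z 15.7 yaw err deg 0.01 F [ 0.4 -0.4 -0.4] w 0.6336066603916721
```

View pics/s5.png

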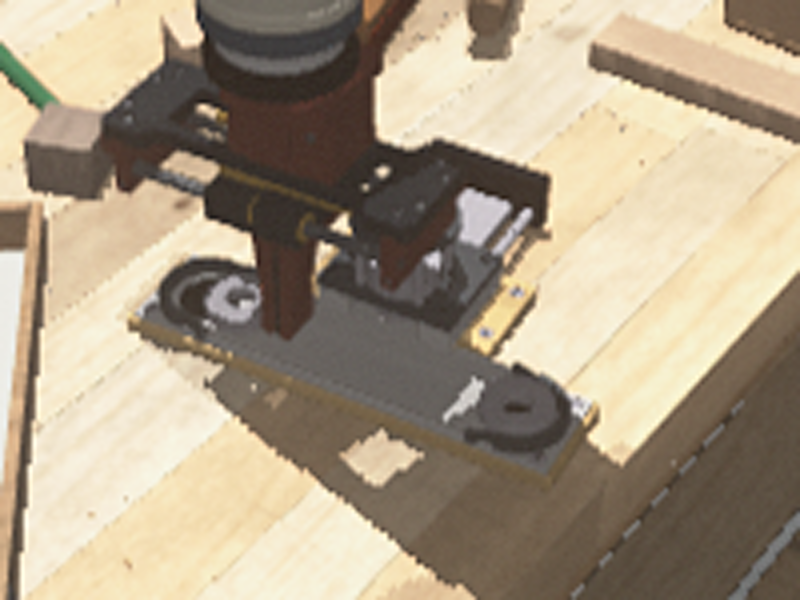

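The washer (crop 235,297) is in the nest's mouth, about 16 mm short. I'll ease it home and watch the force.

Emit:
move_arm:
  rows:
    - [0,0.3,0,0,0]
    - [0,0.3,0,0,0]
    - [0,0.3,0,0,0]
    - [0,0.3,0,0,0]
    - [0,0.2,0,0,0]
    - [0,0,0,0,0]

```text
t: 15.8
ee_pos: [643.1, -113.8, 15.7]
orientation: [2.061, 2.371, 0.0]
ft_force: [-0.8, 0.3, -0.4]
width: 0.8
grasp_force: 0.0
```

Emit:
move_arm:
  rows:
    - [0,0.15,0,0,0]
    - [0,0,0,0,0]
    - [0,0,0,0,0]

```text
t: 16.18
ee_pos: [644.4, -113.7, 15.7]
orientation: [2.061, 2.371, 0.0]
ft_force: [-0.2, -0.5, -0.2]
width: 0.4
grasp_force: 0.0
```

```bash
python3 - <<'E'
from h import *
st()
E
```

```text
t 16.175 feeder xy [ 50.5 -57.8] z 15.7 yaw err deg 0.0 F [-0.2 -0.5 -0.2] w 0.4012402622340844
```

Emit:
move_arm:
  rows:
    - [0,0.1,0,0,0]
    - [0,0,0,0,0]
    - [0,0,0,0,0]

```text
t: 16.55
ee_pos: [645.4, -113.5, 15.7]
orientation: [2.061, 2.371, 0.0]
ft_force: [0.8, 0.8, -0.2]
width: 0.3
grasp_force: 0.0
```

Emit:
move_arm:
  rows:
    - [0,0.1,0,0,0]
    - [0,0,0,0,0]
    - [0,0,0,0,0]

```text
t: 16.92
ee_pos: [646.4, -113.4, 15.7]
orientation: [2.061, 2.371, 0.0]
ft_force: [-0.3, -0.1, -0.5]
width: 0.7
grasp_force: 0.0
```

Emit:
move_arm:
  rows:
    - [0,-1,0,0,0]
    - [0,-2,0,0,0]
    - [0,0,-3,0,0]
    - [0,0,-4,0,0]
    - [0,0,-4,0,0]
    - [0,-4,0,0,0]
    - [0,-4,0,0,0]
    - [0,0,0,0,0]

```text
t: 17.92
ee_pos: [534.0, -128.6, 125.5]
orientation: [-2.061, -2.368, 0.002]
ft_force: [0.5, 0.1, 0.2]
width: 0.5
grasp_force: 0.0
```

```bash
python3 - <<'E'
from h import *
st()
a=optics.get_image("scene")[230:300,235:335]
a=cv2.resize(a,None,fx=8,fy=8,interpolation=2)
for y,c in((-92,(0,255,0)),(-88,(0,0,255))):
    pts=np.array([proj("scene",W(P,50.5+20*np.cos(t),y+20*np.sin(t),22)) for t in np.linspace(0,6.3,60)])
    cv2.polylines(a,[np.int32((pts-[235,230]+.5)*8)],False,c,1)
cv2.imwrite("pics/s6.png",a)
E
```

```text
t 17.925 feeder xy [51.  53.6] z 125.5 yaw err deg -0.06 F [0.5 0.1 0.2] w 0.4595258821204511
```

View pics/s6.png

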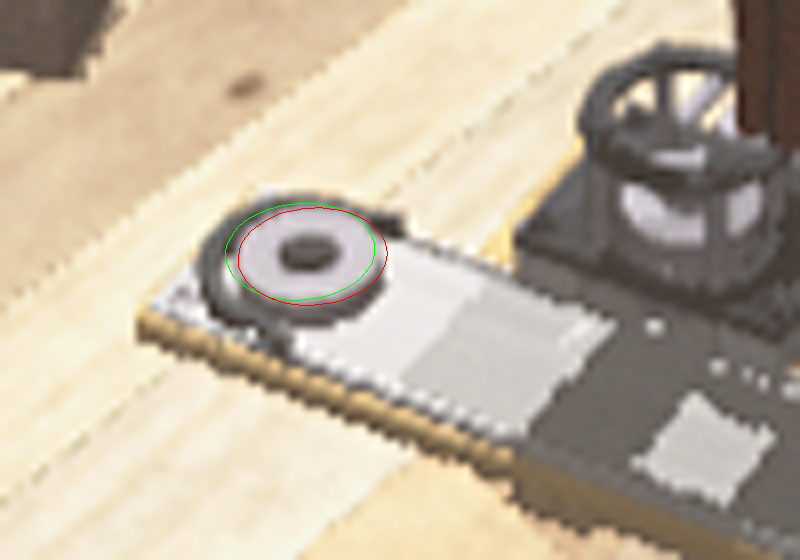

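The washer is about 3 mm short of home: it sits right of the green target ring, and there is a bright gap at its left rim. I'll go back for a little more push.

Emit:
move_arm:
  rows:
    - [0,4,0,0,0]
    - [0,4,0,0,0]
    - [0,0,0,0,0]
    - [0,0,4,0,0]
    - [0,0,4,0,0]
    - [-0.05,0,2,0,0]
    - [0,0,1,0,0]
    - [0,0,0,0,0]
    - [0,0,0,0,0]

```text
t: 19.1
ee_pos: [617.6, -118.2, 16.9]
orientation: [2.06, 2.37, 0.001]
ft_force: [0.0, -0.5, -0.3]
width: 0.1
grasp_force: 0.0
```

```bash
python3 -c "
from h import *
st()"
```

```text
t 19.1 feeder xy [ 49.7 -30.6] z 16.9 yaw err deg 0.0 F [ 0.  -0.5 -0.3] w 0.11490500980083294
```

Emit:
move_arm:
  rows:
    - [0.08,0.6,0.1,0,0]
    - [0,0.6,0,0,0]
    - [0,0.6,0,0,0]
    - [0,0.5,0,0,0]
    - [0,0.3,0,0,0]
    - [0,0.2,0,0,0]
    - [0,0.2,0,0,0]
    - [0,0.1,0,0,0]
    - [0,0.1,0,0,0]
    - [0,0,0,0,0]

```text
t: 20.35
ee_pos: [648.3, -112.8, 14.7]
orientation: [2.061, 2.371, 0.0]
ft_force: [-0.6, -0.3, -0.1]
width: 0.4
grasp_force: 0.0
```

Emit:
move_arm:
  rows:
    - [0,0.1,0,0,0]
    - [0,0,0,0,0]
    - [0,0,0,0,0]

```text
t: 20.72
ee_pos: [649.3, -112.6, 14.7]
orientation: [2.061, 2.371, 0.0]
ft_force: [-0.2, 0.5, -0.1]
width: 0.6
grasp_force: 0.0
```

```bash
python3 -c "
from h import *
st()"
```

```text
t 20.725 feeder xy [ 50.8 -62.8] z 14.7 yaw err deg 0.0 F [-0.2  0.5 -0.1] w 0.5763478912806272
```

3 mm further than before, so the washer should be at about -91.5. I'll take two more small steps and watch for the wall.

Emit:
move_arm:
  rows:
    - [0,0.1,0,0,0]
    - [0,0,0,0,0]

```text
t: 20.98
ee_pos: [650.4, -112.5, 14.7]
orientation: [2.061, 2.371, 0.0]
ft_force: [-0.2, 0.3, -0.5]
width: 0.4
grasp_force: 0.0
```

Emit:
move_arm:
  rows:
    - [0,0.05,0,0,0]
    - [0,0,0,0,0]

```text
t: 21.22
ee_pos: [650.6, -112.4, 14.6]
orientation: [-2.061, -2.371, 0.0]
ft_force: [-0.5, 0.3, 0.6]
width: 0.5
grasp_force: 0.4
```

Emit:
move_arm:
  rows:
    - [0,0.1,0,0,0]
    - [0,0,0,0,0]

```text
t: 21.48
ee_pos: [650.8, -112.3, 14.5]
orientation: [-2.06, -2.37, 0.002]
ft_force: [-5.1, -0.6, 2.9]
width: 0.5
grasp_force: 2.5
```

The washer is firmly against the nest wall (5 N). I'll come away straight back, then up.

Emit:
move_arm:
  rows:
    - [0,-0.5,0,0,0]
    - [0,-2,0,0,0]
    - [0,0,-3,0,0]
    - [0,0,-4,0,0]
    - [0,0,-4,0,0]
    - [0,-4,0,0,0]
    - [0,-4,0,0,0]
    - [0,0,0,0,0]

```text
t: 22.48
ee_pos: [545.6, -127.0, 124.8]
orientation: [-2.062, -2.37, 0.0]
ft_force: [1.4, 0.5, 0.2]
width: 0.5
grasp_force: 0.0
```

```bash
python3 - <<'E'
from h import *
st()
a=optics.get_image("scene")[230:300,235:335]
a=cv2.resize(a,None,fx=8,fy=8,interpolation=2)
for y,c in((-92,(0,255,0)),(-88,(0,0,255))):
    pts=np.array([proj("scene",W(P,50.5+20*np.cos(t),y+20*np.sin(t),22)) for t in np.linspace(0,6.3,60)])
    cv2.polylines(a,[np.int32((pts-[235,230]+.5)*8)],False,c,1)
cv2.imwrite("pics/s7.png",a)
E
```

```text
t 22.475 feeder xy [51.  41.9] z 124.8 yaw err deg -0.05 F [1.4 0.5 0.2] w 0.4565262086827773
```

View pics/s7.png

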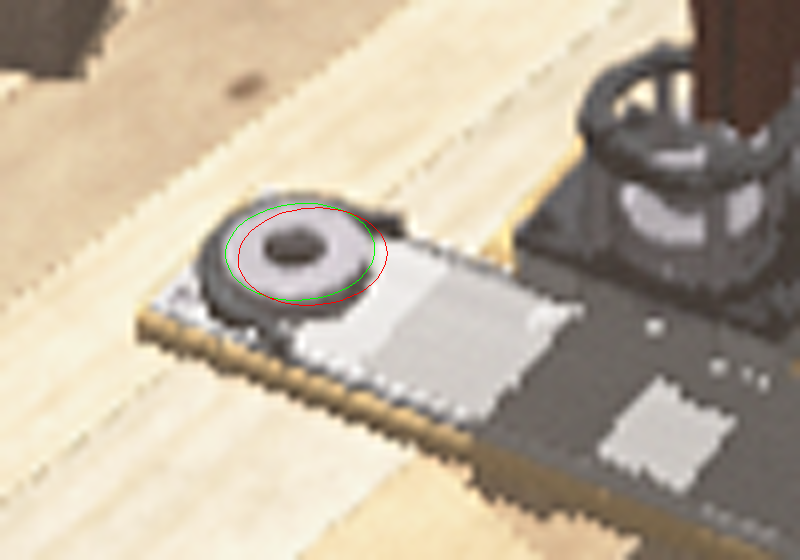

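The washer is seated against the nest wall with no gap, and the arm is clear.

```bash
python3 -c "
from h import *
print(close_job())"
```

```text
the job is handed in; nothing more can be done
None
```

The job is handed in (no verdict came back): one washer was fed with a single full press and nudged until it met the wall of the empty nest, the plunger sprang back and the stack dropped, and the arm ended clear at about 22.5 s.

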